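# Open the cheese press and draw out the mould

### The job

Open the cheese press so that the fresh cheese can be taken out. Wind the handwheel anticlockwise until you feel the collar on the screw bear firmly on the rubber buffer under the crossbar, without crushing the buffer, then ease the wheel back a quarter turn so that it does not jam. Then pull the tray with the mould all the way out by its handle and let go, leaving the mould standing in the tray and everything else where it is.

Things in the scene. Friction and masses are not known exactly. Their poses are not given: they have to be found in the camera images.
- press: screw press on a wooden base board 240 x 290 x 16 mm. Origin: centre of the board's underside, on the table, exactly under the screw. Its z is up, the tray comes out towards its -x, the two upright posts (22 mm thick) stand at its y = +-115 mm and carry a steel crossbar 45 mm wide, with its underside at z = 150 mm and top at 175 mm. Fixed to the table
- hub (a point): centre of the handwheel, on the screw's axis. The wheel is level, of dark steel, 150 mm across to the middle of its 14 mm thick rim, with 3 spokes 11 mm thick and a hub 32 mm across. Anticlockwise from above it winds the screw up: wheel, screw and pressing plate rise together by 12 mm a turn. At the start it is about 215 mm above the table. It turns freely against a drag of 2 to 4 N at the grip; it does not turn by itself when let go unless the buffer is squashed
- grip_mid (a point): middle of the black upright grip on the wheel's rim, 75 mm from the screw's axis: a round sleeve 25 mm across, 50 mm tall, its top 18 mm above this point, its foot 32 mm below it (6 mm above the rim's top), spinning freely on its pin. This point is 45 mm higher than hub and goes round and up with the wheel
- collar_top (a point): centre of the top face of the stop collar, a steel ring 36 mm across and 10 mm high clamped on the screw between pressing plate and crossbar. It rises with the screw. Where on the screw it is clamped differs from time to time: at the start it is 9 to 20 mm (0.75 to 1.7 turns) below the buffer. The reading is good for a rough forecast, too coarse to tell when it bears
- buffer_face (a point): centre of the lower face of the hard rubber buffer, 145 mm above the table, under the crossbar on the screw's axis; z up. Collar touching, the force on the grip over the drag grows by about 7 N per 10 degrees of wheel. It bears firmly from 6 N (0.18 mm squash), is crushed at 19 N (0.5 mm). When the hand stands still, the drag holds part of the load: the hand then feels up to 6 N less
- tray_handle (a point): middle of the tray's handle, a level round steel bar 12 mm thick and 80 mm long across the sliding direction, 45 mm above the table, 29 mm above the base board's level, 165 mm in front (press -x) of the screw's axis when shut. The space between it and the tray's front lip is about 40 mm. Its level x axis is the press's x axis
- tray (a joint): how far the tray is pulled out, m: 0 shut, 0.12 fully out at its stop. It slides to the press's -x against about 2.5 N of drag
- mould: white plastic mould, a round cup 120 mm across and 74 mm tall with a cheese in it, loose in the tray between its 16 mm high edges. Origin: centre of its underside, z up. At the start the white pressing plate (100 mm across) of the screw hangs 3 to 5 mm deep in its mouth, so the tray cannot come out before the screw is raised
- stem: the upright screw (18 mm thick) with the white round pressing plate 100 mm across at its lower end. Origin: centre of the plate's underside; rises with the wheel
- cheese: bystander: a small white cheese 120 mm across, 40 mm high, on the table; origin at the centre of its underside
- spare_mould: bystander: empty white plastic mould, 100 mm across, 75 mm tall; origin at the centre of its underside
- rennet: bystander: brown glass bottle 56 mm across, 130 mm tall; origin at the centre of its underside
Mind the look-alikes: they are no part of the job. What is shaped like the mould but blue, red or yellow is not meant.

How it is judged (in metres and radians):
On the way, in this order (a step that is already met when the one before it is completed fails the run):
1. the screw is wound out until the collar bears on the buffer with at least 0.18 mm of squash (z of collar_top in the frame of buffer_face above 0.00018 m), for 0.1 s.
2. the wheel is eased back about a quarter turn: the collar is 1.0 to 4.5 mm below the buffer (z of collar_top in the frame of buffer_face between -0.0045 and -0.001 m), for 0.2 s.
3. the tray is pulled out to its stop, within 10 mm (value of joint tray above 0.11 m), for 0.2 s.
At the end, for the whole second after the job is handed in: The collar stands 1.0 to 4.5 mm below the buffer, the tray is out within 10 mm of its stop, and the mould stands at rest and upright (within 0.05 rad) in the tray, more than 100 mm out from the screw's axis; everything is let go (all of step 2 and value of joint tray above 0.11 m and horizontal distance between mould and press above 0.1 m and z of mould in the frame of press between 0.016 and 0.027 m and angle between mould's own z axis and vertical below 0.05 rad and linear speed of mould below 0.01 m/s); the robot touches nothing.
It fails at once if the rubber buffer is crushed (squashed by more than 0.5 mm, about 19 N on the grip beyond the drag) (z of collar_top in the frame of buffer_face above 0.0005 m).
It fails at once if the mould is dragged or pressed against the pressing plate with more than 12 N (contact force between stem and mould above 12 N).
It fails at once if the mould is tipped (angle between mould's own z axis and vertical above 0.2 rad).
It fails at once if the loose cheese, the spare mould or the bottle is moved by more than 15 mm (distance of any of cheese, spare_mould, rennet from where it was at the start of the episode above 0.015 m).
It also fails if it takes over 72 s, if anything falls off the work surface, if the arm or the gripper's body presses on something with over 40 N, if the wrist force passes 120 N, or if a joint passes its speed limit or range.

### The arm

A 6-joint arm with a two-finger parallel gripper is mounted at the origin on the work surface. World frame = base frame: x ahead of the robot, y to its left, z up, the work surface at z = 0. Lengths are in m, angles in degrees, forces in N, time in s.
With the tool pointing down it reaches from about 0.325 to 0.9 m from the base axis. Payload 6.1 kg.
Tool frame: the origin (TCP) lies on the centre line of the jaws, within the pads' length; the fingertips stand 11 mm ahead of it and the grasp point (between the pads) lies 8 mm behind it; z points along the fingers, y is the direction in which the jaws open and shut (so a half turn about z gives the same grasp; the last joint's range is limited). The gripper opens to 87 mm and grips with 3 to 60 N. Pads are 19 mm wide; open, the fingers measure 117 mm over their backs; the gripper's body (75 mm by 190 mm) begins 51 mm behind the grasp point.
Start: joints at [-73.574, 12.628, 87.462, -0, 79.91, -7.225], TCP at [0.251, -0.572, 0.234] pointing down, gripper open.
Joint ranges: [-170.65, 170.65], [-52.31, 119.04], [5.05, 147.46], [-71.25, 251.25], [11.57, 151.72], [-153.62, 153.62]. Speed limits (degrees/s): [147.25, 147.25, 172.46, 180, 180, 180].

### API

Orientations are given as a 3x3 rotation matrix whose columns are the frame's x, y, z axes.
In Python, from cell import arm, solver, get_obs, viewer, ticket gives the robot as it stands. Calls block until the motion is done:
- arm.move_to(position, orientation): joint-space move of the TCP to a pose.
- arm.servo_line(position, frame=None, speed=0.15, f_stop=None): straight line of the TCP; frame=None keeps the orientation; speed is the mean speed in m/s. With f_stop (N) it stops when the force on the tool has changed by that much, and returns True; else False.
- arm.movej(angles): joint-space move.
- arm.release() and arm.grasp(grasp_force=None): open the fingers fully, or close them until they stop; grasp_force is the grip in N (None keeps the last).
- arm.sleep(seconds).
- solver.inverse_kinematics(position, orientation): joint angles nearest the present ones, or None.
- get_obs(): the state.
- viewer.snapshot(name): name is "scene" or "top" or "wrist"; returns (picture, depth): 384x512x3 uint8, red, green, blue; 384x512 float32, m along the optical axis (not along the pixel's ray), 0 where there is no reading.
- viewer.camera_params(name): a dict with "fovy" (degrees; the focal length in pixels is half the picture's height over the tangent of half this angle, whatever the lens; pixels are square), "cx", "cy" (the principal point, pixels), "eye" and "rotation" of the camera in the world. Camera axes: x right, y up, looking along -z (the intrinsics and any distortion apply to the point x, -y, -z); pixel columns grow to the right and rows downward; lengths in m; the calibration is good to about 2 mm. A picture is of the moment at which its call begins: read the wrist's pose just before it. camera_params takes no time and is no camera call; for the wrist camera it gives the pose at the moment of the call.
A pose or a line that the arm cannot do raises arm.Unreachable and nothing moves.
- ticket.finish_job(): hands the job in, once; it reports no verdict.
The state is a dict: "clock": time; "q": joint angles; "joint_vel": joint speeds; "effort": joint torques, N m; "ee_pos": TCP position; "eef_rot": TCP orientation; "wrist_force": force on the tool from outside, world axes, zero at the start; "ft_torque": the same for the moment, N m; "finger_gap": finger opening in m.
Only numpy, scipy, OpenCV 4.12 (cv2) and the standard library are available. Lean on these libraries where they do the work, as an engineer would, in place of code of your own. Each camera call takes 0.05 s, during which the arm holds its last target.

## Working session

There is one attempt and no reset: what is moved stays moved. The work goes in short steps, each a Python script; the robot and the scene stay as the last script left them, time stands still between calls to the robot, and variables do not carry over. Pictures are saved under pics/ and viewed, and the job is handed in when it is done.

```bash
ls; mkdir -p pics; python3 - <<'E'
from cell import arm, solver, get_obs, viewer, ticket
import cv2
o=get_obs(); print(o)
for n in ("scene","top","wrist"):
    im,d=viewer.snapshot(n); cv2.imwrite(f"pics/a_{n}.png",im[...,::-1]); print(n,viewer.camera_params(n), d.min(),d.max())
E
```

```text
pics
{'clock': 0.0, 'q': array([-7.35752280e+01,  1.26751908e+01,  8.75250434e+01, -3.12824591e-04,
        7.99128294e+01, -7.22586722e+00]), 'joint_vel': array([-0.04060592, -0.06388844,  0.14721327,  0.04130754,  0.07731453,
       -0.01200584]), 'effort': array([ 4.64463083e-04, -4.94615936e+01, -3.87366235e+01,  7.01044360e-02,
        5.72141376e-02, -1.52998232e-04]), 'ee_pos': array([ 0.25053686, -0.57192271,  0.23244448]), 'eef_rot': array([[ 9.16008218e-01,  4.01159106e-01, -5.63127841e-04],
       [ 4.01159428e-01, -9.16006297e-01,  1.89128375e-03],
       [ 2.42877050e-04, -1.95833550e-03, -9.99998053e-01]]), 'wrist_force': array([-0.16742213,  0.56662541, -0.31960945]), 'ft_torque': array([ 0.00741743, -0.0422502 , -0.02811649]), 'finger_gap': 0.08683732868896468}
scene {'fovy': 47.10527366807521, 'cx': 256.07846040228986, 'cy': 183.8761296575035, 'eye': array([ 1.2250359 , -0.79316811,  1.29562795]), 'rotation': array([[ 0.76911049, -0.47974562,  0.42227146],
       [ 0.63900462,  0.56489876, -0.52207518],
       [ 0.01192266,  0.67136692,  0.74102922]])} 0.0 3.9999852
top {'fovy': 53.09334748244107, 'cx': 256.15825896784446, 'cy': 189.18764992897468, 'eye': array([0.3264992 , 0.01038207, 1.54459891]), 'rotation': array([[ 0.016361  ,  0.98087528, -0.19394844],
       [-0.99977525,  0.01866436,  0.01005467],
       [ 0.0134823 ,  0.19374034,  0.9809602 ]])} 0.0 2.6378975
wrist {'fovy': 69.74998165371139, 'cx': 260.39975707672977, 'cy': 191.15172959378305, 'eye': array([ 0.31788592, -0.54271585,  0.38505629]), 'rotation': array([[ 0.40101844,  0.88229314,  0.24646101],
       [-0.91606536,  0.38708513,  0.10483018],
       [-0.00291044, -0.26781323,  0.96346645]])} 0.0 1.1685362
```

View pics/a_scene.png

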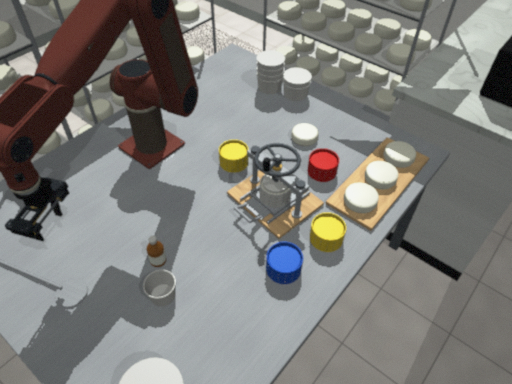

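View pics/a_top.png

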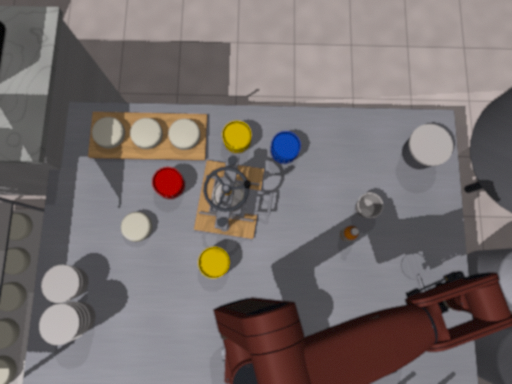

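View pics/a_wrist.png

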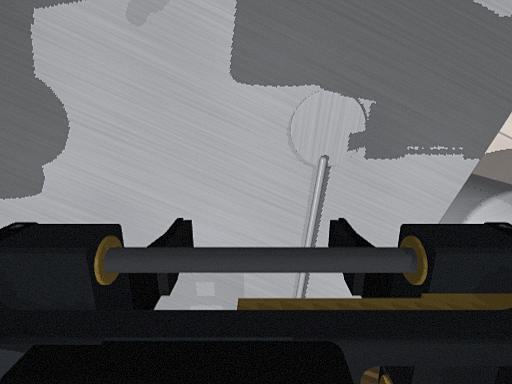

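```bash
python3 - <<'E'
import cv2
im=cv2.imread("pics/a_top.png"); cv2.imwrite("pics/b_top.png",cv2.resize(im[140:250,180:310],None,fx=6,fy=5.4,interpolation=cv2.INTER_CUBIC)[:600,:800])
im=cv2.imread("pics/a_scene.png"); cv2.imwrite("pics/b_scene.png",cv2.resize(im[130:240,210:340],None,fx=5.4,fy=5.4,interpolation=cv2.INTER_CUBIC))
E
```

```text
(no output)
```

View pics/b_top.png

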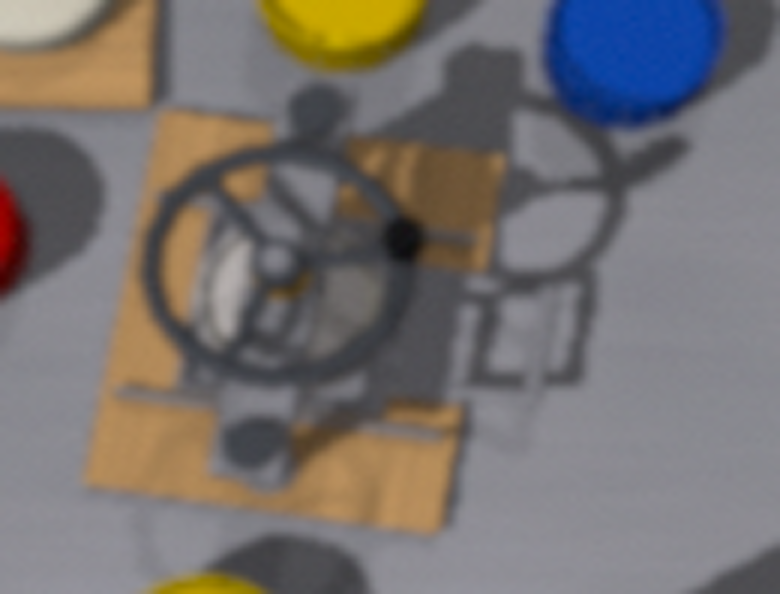

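View pics/b_scene.png

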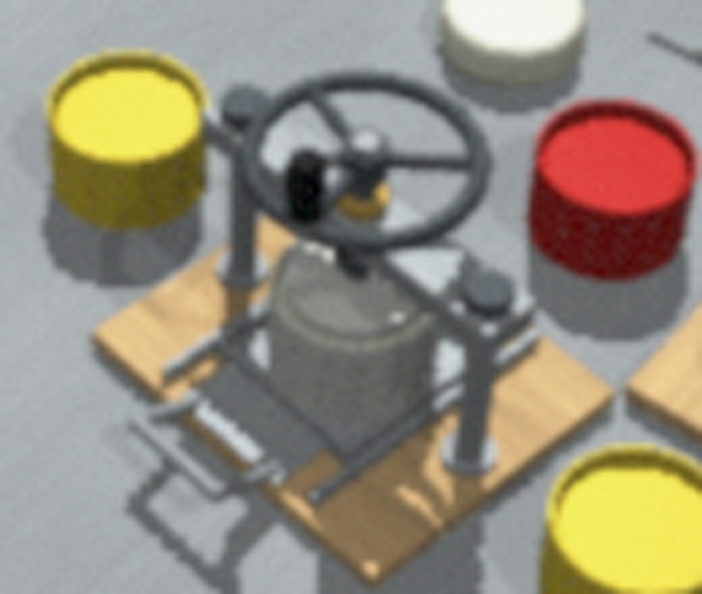

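```bash
cat > h.py <<'E'
from cell import arm, solver, get_obs, viewer, ticket
import cv2, numpy as np
def rays(P,shape=(384,512)):
    f=shape[0]/2/np.tan(np.radians(P["fovy"])/2)
    c,r=np.meshgrid(np.arange(shape[1]),np.arange(shape[0]))
    return np.stack([(c-P["cx"])/f,-(r-P["cy"])/f,-np.ones(shape)],-1)@P["rotation"].T
def cloud(P,d): return P["eye"]+rays(P)*d[...,None]
def onplane(P,u,v,z):
    f=192/np.tan(np.radians(P["fovy"])/2)
    r=P["rotation"]@np.array([(u-P["cx"])/f,-(v-P["cy"])/f,-1]); return P["eye"]+r*(z-P["eye"][2])/r[2]
def circfit(xy):
    from scipy.optimize import least_squares
    c=xy.mean(0)
    s=least_squares(lambda p:np.hypot(*(xy-p[:2]).T)-p[2],[*c,0.07],loss='soft_l1',f_scale=0.003); return s.x
E
python3 - <<'E'
from h import *
for n in("top","scene"):
    im,d=viewer.snapshot(n);P=viewer.camera_params(n);np.savez(f"{n}.npz",im=im,d=d)
    X=cloud(P,d)
    if n=="top": w=(slice(140,250),slice(180,310))
    else: w=(slice(130,240),slice(210,340))
    x=X[w].reshape(-1,3); ok=d[w].ravel()>0; x=x[ok]; c=im[w].reshape(-1,3)[ok]
    t=x[np.abs(x[:,2])<0.004]; print(n,"pts",len(x),"table z med",np.median(t[:,2]) if len(t) else None)
    print(np.histogram(x[:,2],bins=np.arange(-.02,.3,.01)))
    r=x[(x[:,2]>.20)&(x[:,2]<.235)]; print("rim",len(r),circfit(r[:,:2]), np.median(r[:,2]))
    g=x[(x[:,2]>.24)&(x[:,2]<.30)]; print("grip",len(g),g.mean(0),g.max(0),g.min(0))
    b=x[(c[:,0]>c[:,2]*1.5)&(c[:,0]>100)&(x[:,2]<.03)&(x[:,2]>0.005)&(c[:,1]<c[:,0]*.85)]
    print("board",len(b),b.mean(0),cv2.minAreaRect(b[:,:2].astype(np.float32)*1000))
E
```

```text
top pts 14247 table z med -1.526295755605034e-05
(array([  17, 4078, 4226, 1943,  835,  234,  138,  297,  587,  142,   50,
         63,  165,    7,    0,    0,    1,    8,   47,  489,  156,   21,
          3,  263,  398,   26,    3,    4,    6,   32,    8]), array([-0.02, -0.01,  0.  ,  0.01,  0.02,  0.03,  0.04,  0.05,  0.06,
        0.07,  0.08,  0.09,  0.1 ,  0.11,  0.12,  0.13,  0.14,  0.15,
        0.16,  0.17,  0.18,  0.19,  0.2 ,  0.21,  0.22,  0.23,  0.24,
        0.25,  0.26,  0.27,  0.28,  0.29]))
rim 682 [0.58765584 0.10263952 0.07108667] 0.22107420565812042
grip 53 [0.59487363 0.02971071 0.27273348] [0.60857744 0.09807978 0.28294402] [0.58546131 0.01837363 0.24103565]
board 1933 [0.60739647 0.13875283 0.01621752] ((637.9326782226562, 153.4000244140625), (351.81890869140625, 370.1794128417969), 82.25269317626953)
scene pts 14233 table z med 0.000998914565623732
(array([   0, 1809, 4730, 1405, 1132,  554,  395,  316, 1431,  443,  133,
        131,  258,   41,   22,   17,    1,   58,   82,  346,  149,   42,
          9,  193,  406,   40,   14,   20,   13,   34,    9]), array([-0.02, -0.01,  0.  ,  0.01,  0.02,  0.03,  0.04,  0.05,  0.06,
        0.07,  0.08,  0.09,  0.1 ,  0.11,  0.12,  0.13,  0.14,  0.15,
        0.16,  0.17,  0.18,  0.19,  0.2 ,  0.21,  0.22,  0.23,  0.24,
        0.25,  0.26,  0.27,  0.28,  0.29]))
rim 636 [0.59338788 0.10262291 0.07175301] 0.22189240416015987
grip 90 [0.60429652 0.02744331 0.26537989] [0.61524118 0.10866274 0.28470249] [0.59113518 0.01586101 0.24002147]
board 942 [0.65744458 0.0692341  0.01741837] ((628.6469116210938, 143.79595947265625), (333.47601318359375, 350.479248046875), 81.31664276123047)
```

```bash
cat >> h.py <<'E'
R0=np.array([[0,1,0],[1,0,0],[0,0,-1.]])
E
python3 - <<'E'
from h import *
P=viewer.camera_params("top")
for n,u,v,z in [("rennet",350,233,.13),("spare",370,205,.075),("blue",285,147,.075),("y1",237,136,.075),("y2",214,262,.075),("handle",272,188,.045)]: print(n,onplane(P,u,v,z))
p=np.array([.59,.03,.37]); print(solver.inverse_kinematics(p,R0))
arm.move_to([.25,-.572,.37],get_obs()["eef_rot"])
arm.move_to(p,R0)
arm.sleep(.3)
P=viewer.camera_params("wrist"); im,d=viewer.snapshot("wrist"); np.savez("w1.npz",im=im,d=d,**P)
cv2.imwrite("pics/c_w.png",im[...,::-1]); o=get_obs(); print(o["clock"],o["q"],o["ee_pos"],P["eye"])
E
```

```text
rennet [ 0.44835518 -0.3522843   0.13      ]
spare [ 0.56289855 -0.44765625  0.075     ]
blue [ 0.79075366 -0.11690923  0.075     ]
y1 [0.83269802 0.07559313 0.075     ]
y2 [0.33560337 0.14893368 0.075     ]
handle [ 0.62901009 -0.06799392  0.045     ]
[-4.73494872e+00  4.96942481e+00  8.15956836e+01 -2.54444375e-14
  9.34348916e+01 -4.73494872e+00]
3.6667 [-4.76341005e+00  4.97124745e+00  8.15979948e+01 -1.76903880e-03
  9.34342227e+01 -4.73344422e+00] [0.59000559 0.02969743 0.3699592 ] [0.59012625 0.10307275 0.52234595]
```

View pics/c_w.png

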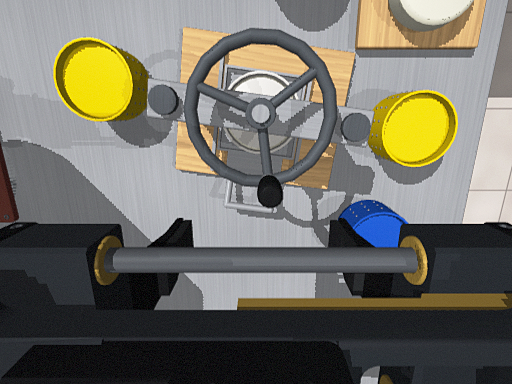

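```bash
python3 - <<'E'
from h import *
w=np.load("w1.npz"); P={k:w[k] for k in("fovy","cx","cy","eye","rotation")}; P["fovy"]=float(P["fovy"]);im=w["im"];d=w["d"]
X=cloud(P,d); x=X[:215].reshape(-1,3); ok=d[:215].ravel()>0; x=x[ok]
print(np.histogram(x[:,2],bins=np.arange(-.02,.3,.01)))
h=x[(x[:,2]>.19)&(x[:,2]<.235)]
c=np.array([.59,.1026])
for i in range(4):
    rr=np.hypot(*(h[:,:2]-c).T); s=h[(rr>.06)&(rr<.09)]; 
    q=circfit(s[:,:2]); c=q[:2]
rr=np.hypot(*(s[:,:2]-c).T)
print("rim",len(s),q,"zmax",np.percentile(s[:,2],[5,50,95,99]),rr.min(),rr.max())
hb=h[np.hypot(*(h[:,:2]-c).T)<.025]; print("hub",hb.mean(0),hb[:,2].max(),len(hb))
for lo in(.20,.21): pass
g=x[(x[:,2]>.245)&(x[:,2]<.30)]; g=g[np.hypot(*(g[:,:2]-c).T)>.04]
gt=g[g[:,2]>np.percentile(g[:,2],60)]
print("grip",len(g),g.min(0),g.max(0),np.median(g[:,2])); print("top circ",(gt[:,:2].max(0)+gt[:,:2].min(0))/2,np.ptp(gt[:,:2],axis=0),gt.mean(0))
for z in (.275,.28): print(onplane(P,*(270,190),z))
# crossbar: z ~.175 
cb=x[(x[:,2]>.168)&(x[:,2]<.182)]; r=cv2.minAreaRect((cb[:,:2]*1000).astype(np.float32)); print("bar",r, cb[:,2].mean())
# board
I=im[:215].reshape(-1,3)[ok].astype(int); b=x[(x[:,2]>.01)&(x[:,2]<.022)&(I[:,0]>I[:,2]*1.3)&(np.hypot(*(x[:,:2]-c).T)<.22)]
r=cv2.minAreaRect((b[:,:2]*1000).astype(np.float32)); print("board",r)
hd=x[(x[:,2]>.03)&(x[:,2]<.06)&(np.hypot(*(x[:,:2]-c).T)<.2)&(np.hypot(*(x[:,:2]-c).T)>.145)&(x[:,1]<0)]
print("handle",len(hd),cv2.minAreaRect((hd[:,:2]*1000).astype(np.float32)),hd[:,2].max())
cv2.imwrite("pics/c_crop.png",cv2.resize(im[20:220,160:360,::-1],None,fx=3,fy=3,interpolation=cv2.INTER_CUBIC))
np.save("c.npy",c)
E
```

```text
(array([    0,  4136, 54095, 10970,  3272,  1329,   802,  1276,  9438,
        1843,   347,   483,  1054,     0,     0,     0,     0,     0,
           0,  4721,  1397,    13,     0,  1051,  6839,   427,    25,
          50,    58,   432,    96]), array([-0.02, -0.01,  0.  ,  0.01,  0.02,  0.03,  0.04,  0.05,  0.06,
        0.07,  0.08,  0.09,  0.1 ,  0.11,  0.12,  0.13,  0.14,  0.15,
        0.16,  0.17,  0.18,  0.19,  0.2 ,  0.21,  0.22,  0.23,  0.24,
        0.25,  0.26,  0.27,  0.28,  0.29]))
rim 6197 [0.58985071 0.10456191 0.07274266] zmax [0.21851678 0.22264013 0.22447947 0.22516315] 0.06006411447910877 0.08167276785467206
hub [0.58994038 0.10470019 0.22829915] 0.23499330936600044 1025
grip 653 [0.58646424 0.01926327 0.24515631] [0.61095952 0.04246568 0.28211046] 0.27870006710036244
top circ [0.59926398 0.03020163] [0.01933342 0.01930499] [0.59880575 0.03056233 0.27987068]
[0.5989053  0.03567682 0.275     ]
[0.59872784 0.0370392  0.28      ]
bar ((590.1348876953125, 104.38238525390625), (45.101444244384766, 275.12432861328125), 82.14804077148438) 0.17618190913853513
board ((590.271728515625, 105.48397064208984), (437.8941650390625, 284.636962890625), 2.6573548316955566)
handle 393 ((564.8710327148438, -56.98780822753906), (29.0340633392334, 94.27290344238281), 68.45954132080078) 0.05378371596152243
```

View pics/c_crop.png

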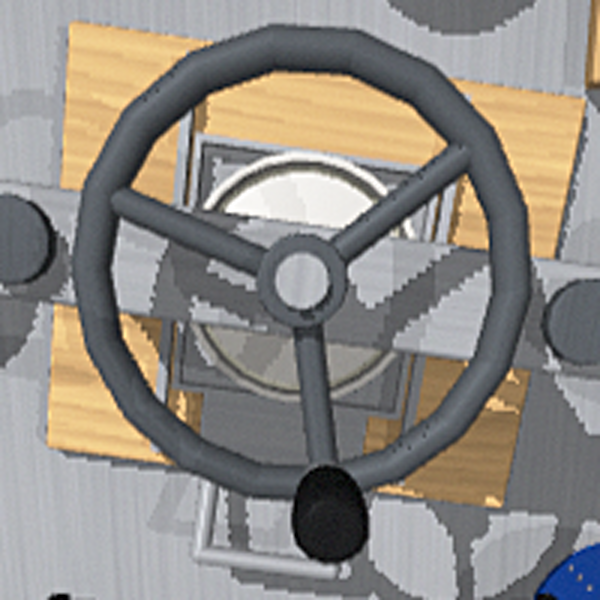

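```bash
cat >> h.py <<'E'
C=np.array([.5899,.1045]); RAD=.075
def tang(th): return np.array([-np.sin(th),np.cos(th),0])
def state(c=C):
    o=get_obs(); v=o["ee_pos"][:2]-c; th=np.arctan2(v[1],v[0]); f=o["wrist_force"]
    ra=np.array([np.cos(th),np.sin(th),0])
    return o["clock"],np.degrees(th),np.hypot(*v),o["ee_pos"][2],f@tang(th),f@ra,f[2]
E
python3 - <<'E'
from h import *
arm.move_to([.599,.0302,.32],R0)
arm.servo_line([.599,.0302,.256],speed=.1); print(get_obs()["wrist_force"])
arm.grasp(30); arm.sleep(.1)
o=get_obs(); print(o["clock"],o["ee_pos"],o["finger_gap"],o["wrist_force"],np.round(state(),3))
im,d=viewer.snapshot("wrist"); cv2.imwrite("pics/d_w.png",im[...,::-1])
E
```

```text
[0.68922827 0.89790851 0.54601625]
5.9167 [0.59895722 0.03020243 0.25598874] 0.023784856141833986 [-0.91876749  0.60019197 -0.37510168] [ 5.917e+00 -8.305e+01  7.500e-02  2.560e-01 -8.390e-01 -7.070e-01
 -3.750e-01]
```

View pics/d_w.png

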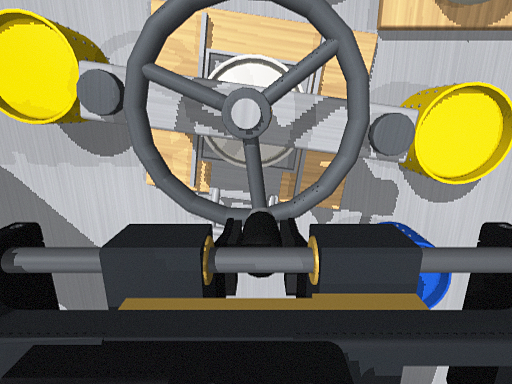

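```bash
cat >> h.py <<'E'
import json
def wind(th_from,th_to,step,speed,z0,th0,r=RAD,c=C,stop=None,log=True):
    """angles deg; z follows helix from (th0,z0). stop: fn(state)->bool"""
    s=np.sign(th_to-th_from); th=th_from
    while abs(th_to-th)>1e-6:
        th=th+s*min(step,abs(th_to-th)); a=np.radians(th)
        arm.servo_line([c[0]+r*np.cos(a),c[1]+r*np.sin(a),z0+.012*(th-th0)/360],speed=speed)
        st=state(c)
        if log: print(round(th,1),np.round(st,4).tolist())
        if stop and stop(st,th): break
    return th
E
python3 - <<'E'
from h import *
th=wind(-83.05,-43.05,10,.06,.256,-83.05)
E
```

```text
-73.0 [6.3333, -72.5428, 0.0749, 0.2563, 1.4804, -0.8105, -0.6291]
-63.0 [6.7, -62.5342, 0.0749, 0.2567, 0.2232, -0.6873, 0.091]
-53.0 [7.0667, -52.5693, 0.0749, 0.257, 0.8515, -1.315, -0.3565]
-43.0 [7.4333, -42.5997, 0.0749, 0.2573, 1.241, -1.4175, 0.0653]
```

```bash
python3 - <<'E'
from h import *
th=wind(-43.05,147,15,.1,.256,-83.05,stop=lambda s,t:abs(s[4])>6)
arm.sleep(.1); print(np.round(state(),3))
E
```

```text
-28.0 [7.7833, -27.3619, 0.0749, 0.2578, 2.536, -1.6041, -0.1381]
-13.0 [8.1333, -12.4957, 0.075, 0.2584, 2.5075, -1.5215, 0.2086]
2.0 [8.4833, 2.5203, 0.075, 0.2588, 1.8154, -1.2795, -0.3926]
17.0 [8.8333, 17.4787, 0.075, 0.2593, 2.6749, 0.6109, 0.8967]
32.0 [9.1833, 32.4828, 0.075, 0.2599, 2.4517, 0.3265, -0.064]
47.0 [9.5333, 47.4083, 0.075, 0.2604, 3.1086, 0.8059, -0.006]
62.0 [9.8833, 62.3524, 0.075, 0.2608, 2.0174, 1.3451, -0.689]
77.0 [10.2333, 77.271, 0.0751, 0.2613, 1.0607, 3.2724, -0.7909]
92.0 [10.5833, 92.2493, 0.0751, 0.2618, 2.3062, 3.2642, 0.2802]
107.0 [10.9333, 107.2177, 0.075, 0.2623, 1.9257, 3.9985, -0.3748]
122.0 [11.2833, 122.2371, 0.075, 0.2628, 2.2177, 3.5269, 0.4914]
137.0 [11.6333, 137.3057, 0.075, 0.2633, 1.2649, 4.3475, 0.694]
147.0 [11.9167, 147.3596, 0.075, 0.2636, 2.0365, 6.0032, 1.0085]
[1.20170e+01 1.47279e+02 7.50000e-02 2.64000e-01 1.33600e+00 5.68000e+00
 1.33700e+00]
```

```bash
cat >> h.py <<'E'
def wind2(th,th_to,step,speed,z0=.256,th0=-83.05,r=RAD,c=C,f_stop=13,thr=-2.0):
    while th<th_to-1e-6:
        th+=min(step,th_to-th); a=np.radians(th)
        hit=arm.servo_line([c[0]+r*np.cos(a),c[1]+r*np.sin(a),z0+.012*(th-th0)/360],speed=speed,f_stop=f_stop)
        st=state(c); print(round(th,1),hit,np.round(st,3).tolist())
        if hit or st[4]<thr: break
    return th
E
python3 - <<'E'
from h import *
wind2(147,285,6,.06)
E
```

```text
153 False [12.3, 153.013, 0.075, 0.264, 0.681, 4.361, 0.335]
159 False [12.583, 159.11, 0.075, 0.264, -0.567, 5.232, -0.271]
165 False [12.867, 165.21, 0.075, 0.264, 0.28, 6.159, 0.902]
171 False [13.15, 171.311, 0.075, 0.264, -0.259, 4.673, 0.835]
177 False [13.433, 177.358, 0.075, 0.265, -0.128, 4.434, 1.354]
183 False [13.717, -176.722, 0.075, 0.265, 0.096, 3.832, 1.487]
189 False [14.0, -170.73, 0.075, 0.265, 0.582, 4.518, -0.408]
195 False [14.283, -164.723, 0.075, 0.265, 0.25, 3.141, -0.466]
201 False [14.567, -158.676, 0.075, 0.265, 0.023, 3.882, -0.374]
207 False [14.85, -152.689, 0.075, 0.266, 0.288, 3.214, -0.333]
213 False [15.133, -146.681, 0.075, 0.266, 0.55, 1.827, -1.464]
219 False [15.417, -140.656, 0.075, 0.266, 0.597, 0.743, -1.203]
225 False [15.7, -134.626, 0.075, 0.266, 0.08, 1.412, -2.878]
231 False [15.983, -128.678, 0.075, 0.266, 0.587, -0.676, -3.104]
237 False [16.267, -122.673, 0.075, 0.267, 0.612, 0.194, -2.042]
243 False [16.55, -116.671, 0.075, 0.267, 1.11, -0.793, -1.743]
249 False [16.833, -110.633, 0.075, 0.267, 1.451, -0.998, -2.702]
255 False [17.117, -104.603, 0.075, 0.267, 0.68, -1.336, -2.479]
261 False [17.4, -98.619, 0.075, 0.267, 0.551, -1.578, -2.993]
267 False [17.683, -92.632, 0.075, 0.268, 1.372, -1.5, -1.892]
273 False [17.967, -86.648, 0.075, 0.268, 0.451, -1.961, -2.654]
279 False [18.25, -80.692, 0.075, 0.268, 0.452, -2.66, -2.542]
285 False [18.533, -74.722, 0.075, 0.268, 0.387, -2.125, -1.86]
```

```bash
python3 - <<'E'
from h import *
wind2(285,525,4.5,.06,thr=-1.8)
E
```

```text
289.5 False [18.783, -70.498, 0.075, 0.268, -1.109, -2.151, -1.3]
294.0 False [19.033, -66.284, 0.075, 0.268, -2.494, -3.705, 0.457]
```

```bash
python3 - <<'E'
from h import *
wind2(294,298,2,.03,thr=-4.5)
for _ in range(3): arm.sleep(.05); print(np.round(state(),3))
E
```

```text
296 False [19.283, -64.665, 0.075, 0.268, -5.923, -3.041, 0.368]
[ 19.333 -64.646   0.075   0.268  -5.969  -2.519  -0.796]
[ 19.383 -64.653   0.075   0.268  -4.629  -2.993  -0.314]
[ 19.433 -64.675   0.075   0.268  -5.046  -2.998  -0.161]
```

```bash
python3 - <<'E'
from h import *
wind2(296,297.5,1.5,.03,thr=-20,f_stop=8)
for _ in range(4): arm.sleep(.05); print(np.round(state(),3))
E
```

```text
297.5 False [19.683, -63.402, 0.075, 0.268, -5.821, -3.655, -0.078]
[ 19.733 -63.409   0.075   0.268  -6.595  -2.816  -0.244]
[ 19.783 -63.411   0.075   0.268  -5.622  -3.208   0.95 ]
[ 19.833 -63.406   0.075   0.268  -7.333  -2.892   0.628]
[ 19.883 -63.425   0.075   0.268  -6.648  -3.381  -0.851]
```

```bash
python3 - <<'E'
from h import *
wind2(297.5,299,1.5,.03,thr=-20,f_stop=8)
F=[]
for _ in range(6): arm.sleep(.04); F.append(state())
print(np.mean(F,0))
E
```

```text
299.0 False [20.133, -62.052, 0.075, 0.268, -7.111, -3.695, -0.302]
[ 20.27916667 -62.061372     0.07494553   0.26849607  -7.70781225
  -2.98587637   0.63571019]
```

```bash
python3 - <<'E'
from h import *
wind(299,289,5,.05,.256,-83.05)
wind(289,205,12,.08,.256,-83.05)
arm.sleep(.1); print(np.round(state(),3))
arm.release(); arm.sleep(.1); print(np.round(state(),3))
p=get_obs()["ee_pos"].copy(); p[2]=.41; arm.servo_line(p,speed=.2)
im,d=viewer.snapshot("wrist"); cv2.imwrite("pics/e_w.png",im[...,::-1])
P=viewer.camera_params("scene"); im,d=viewer.snapshot("scene"); np.savez("e_s.npz",im=im,d=d); cv2.imwrite("pics/e_s.png",cv2.resize(im[130:240,210:340,::-1],None,fx=5,fy=5,interpolation=cv2.INTER_CUBIC))
print(get_obs()["clock"])
E
```

```text
294 [20.6667, -66.6522, 0.0749, 0.2684, -5.674, -1.8141, -0.7002]
289 [20.95, -71.2927, 0.0749, 0.2684, -3.2359, -2.8496, -1.1343]
277 [21.3, -83.4171, 0.0749, 0.268, -2.5471, -3.0734, -0.8185]
265 [21.65, -95.3629, 0.0749, 0.2676, -2.4154, -1.774, -1.8594]
253 [22.0, -107.3704, 0.0749, 0.2672, -3.173, -2.0116, -2.2876]
241 [22.35, -119.4731, 0.075, 0.2668, -3.2995, -1.317, -2.3368]
229 [22.7, -131.5593, 0.075, 0.2664, -2.8064, -1.5307, -3.3946]
217 [23.05, -143.5711, 0.075, 0.266, -2.7997, -1.54, -2.9352]
205 [23.4, -155.6006, 0.075, 0.2656, -2.9941, -1.1111, -3.5967]
[ 2.35000e+01 -1.55424e+02  7.50000e-02  2.66000e-01 -3.48900e+00
 -7.13000e-01 -3.26300e+00]
[ 2.4825e+01 -1.5501e+02  7.5000e-02  2.6600e-01 -2.1800e-01  2.9300e-01
  4.1900e-01]
25.8
```

View pics/e_w.png

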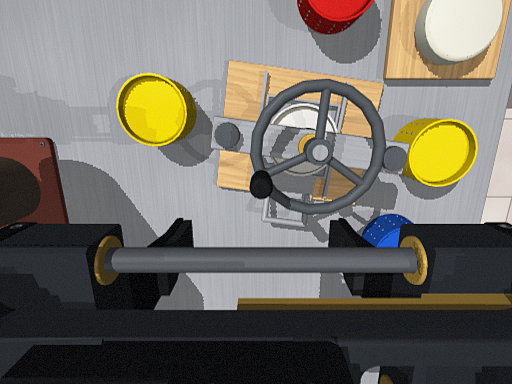

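View pics/e_s.png

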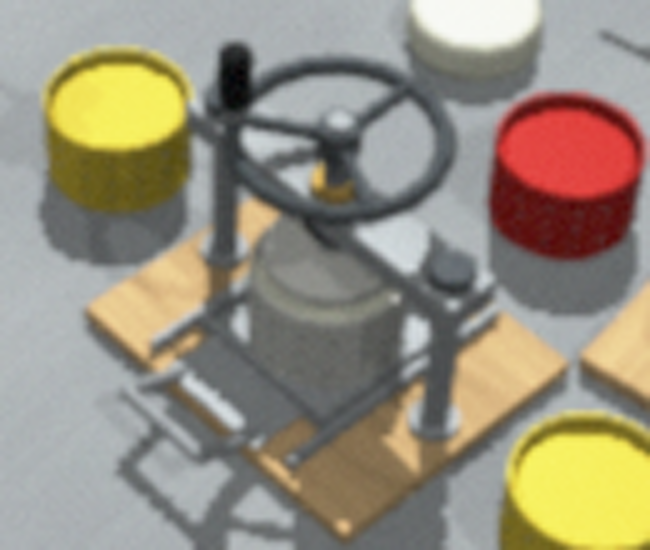

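```bash
cat >> h.py <<'E'
u=np.array([.1367,.9906,0]); k=np.array([0,0,1.]); tl=np.radians(18)
RH=np.column_stack([u*np.cos(tl)+k*np.sin(tl), np.cross(u*np.sin(tl)-k*np.cos(tl),u*np.cos(tl)+k*np.sin(tl)), u*np.sin(tl)-k*np.cos(tl)])
def hook(s,ztip):  # fingertip at distance s in front of axis
    return np.array([*C,0])-u*s+k*ztip-RH[:,2]*.011
E
python3 - <<'E'
from h import *
print(np.linalg.det(RH),hook(.135,.03))
arm.grasp(10)
arm.move_to(hook(.15,.38),RH)
P=viewer.camera_params("wrist"); im,d=viewer.snapshot("wrist"); np.savez("w2.npz",im=im,d=d,**P); cv2.imwrite("pics/f_w.png",im[...,::-1])
P=viewer.camera_params("top"); im,d=viewer.snapshot("top"); cv2.imwrite("pics/f_t.png",cv2.resize(im[140:250,180:310,::-1],None,fx=5,fy=5,interpolation=cv2.INTER_CUBIC))
print(get_obs()["clock"],get_obs()["finger_gap"])
E
```

```text
0.99997525 [ 0.57098083 -0.03259823  0.04046162]
28.0167 0.000524277367800367
```

View pics/f_w.png

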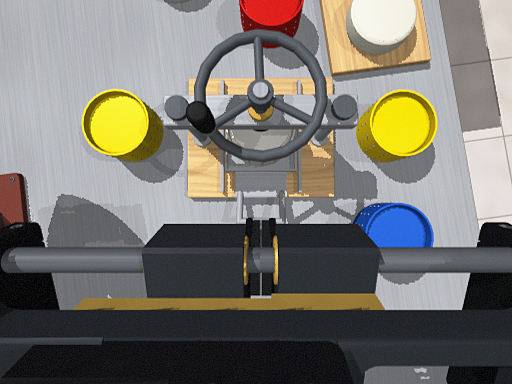

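```bash
python3 - <<'E'
from h import *
w=np.load("w2.npz"); P={k_:w[k_] for k_ in("fovy","cx","cy","eye","rotation")}
X=cloud(P,w["d"]); v=np.cross(k,u)
for r in range(150,222,3):
    o=[]
    for c in (238,260,282):
        q=X[r,c]-np.array([*C,0]); o.append((round(-q@u*1000),round(q@v*1000),round(X[r,c,2]*1000)))
    print(r,o)
E
```

```text
150 [(68, 27, 233), (45, 1, 115), (68, -26, 232)]
153 [(72, 27, 232), (72, 0, 232), (72, -26, 234)]
156 [(75, 27, 231), (76, 0, 233), (75, -26, 231)]
159 [(45, 44, 22), (79, 1, 231), (45, -42, 22)]
162 [(51, 44, 22), (60, 1, 83), (51, -42, 24)]
165 [(57, 44, 24), (60, 1, 47), (57, -42, 24)]
168 [(63, 44, 23), (63, 1, 22), (63, -42, 23)]
171 [(70, 43, 35), (70, 1, 35), (70, -41, 33)]
174 [(75, 44, 27), (75, 1, 29), (75, -41, 27)]
177 [(81, 44, 27), (81, 1, 26), (81, -41, 28)]
180 [(86, 44, 27), (87, 1, 28), (87, -41, 27)]
183 [(92, 44, 28), (92, 1, 27), (93, -41, 27)]
186 [(98, 44, 28), (98, 1, 25), (98, -41, 26)]
189 [(104, 44, 27), (104, 1, 27), (104, -41, 27)]
192 [(110, 43, 31), (110, 1, 27), (110, -41, 31)]
195 [(116, 43, 33), (116, 1, 27), (116, -41, 34)]
198 [(121, 43, 33), (121, 1, 1), (122, -40, 36)]
201 [(127, 43, 36), (127, 1, 2), (127, -40, 37)]
204 [(133, 43, 39), (133, 1, 2), (133, -40, 40)]
207 [(138, 42, 42), (139, 1, 1), (139, -40, 41)]
210 [(144, 42, 44), (145, 1, 3), (144, -40, 44)]
213 [(149, 42, 44), (151, 1, 2), (150, -39, 47)]
216 [(155, 42, 46), (157, 1, 2), (155, -39, 48)]
219 [(160, 42, 52), (160, 1, 49), (160, -39, 51)]
```

View pics/f_t.png

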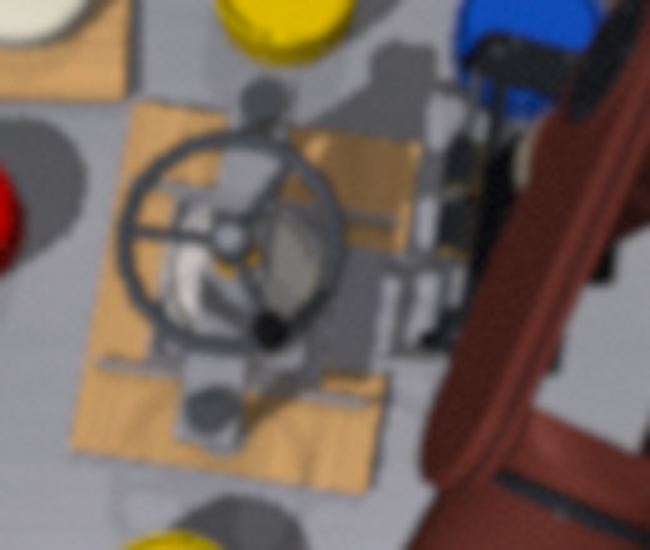

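```bash
python3 - <<'E'
from h import *
arm.move_to(hook(.136,.20),RH)
arm.servo_line(hook(.136,.10),speed=.12)
print(arm.servo_line(hook(.136,.029),speed=.06,f_stop=6),get_obs()["wrist_force"],get_obs()["clock"])
im,d=viewer.snapshot("wrist"); cv2.imwrite("pics/g_w.png",im[...,::-1])
print(hook(.136,.029),get_obs()["ee_pos"])
E
```

```text
False [ 0.96548347  0.24746135 -0.39857354] 31.0833
[ 0.57084413 -0.03358883  0.03946162] [ 0.5712533  -0.03373423  0.04000204]
```

View pics/g_w.png

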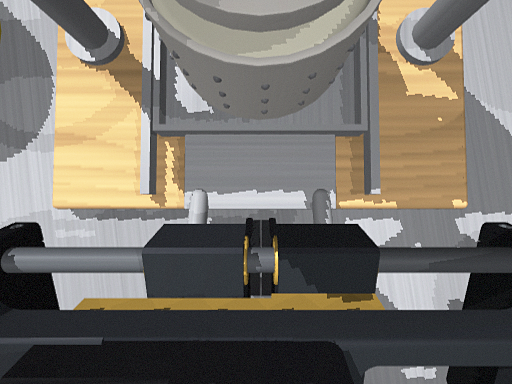

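```bash
python3 - <<'E'
from h import *
for s in (.150,.18,.21,.24):
    h=arm.servo_line(hook(s,.029),speed=.05,f_stop=9); o=get_obs(); print(s,h,o["clock"],o["wrist_force"],round((np.array([*C,0])-o["ee_pos"])@u,4))
    if h: break
else:
    h=arm.servo_line(hook(.285,.029),speed=.04,f_stop=9); o=get_obs(); print(h,o["clock"],o["wrist_force"],round((np.array([*C,0])-o["ee_pos"])@u,4))
im,d=viewer.snapshot("wrist"); cv2.imwrite("pics/h_w.png",im[...,::-1])
E
```

```text
0.15 False 31.5667 [-0.1110099 -0.18502    0.1815673] 0.1541
0.18 False 32.3167 [ 0.71662045 -0.48069446 -0.07464092] 0.184
0.21 False 33.0667 [-0.27063534 -0.32633157  0.73919368] 0.214
0.24 False 33.8167 [-0.5462556  -0.39698252 -0.48637204] 0.244
True 34.4917 [2.1940536  2.61736975 2.79397533] 0.2657
```

View pics/h_w.png

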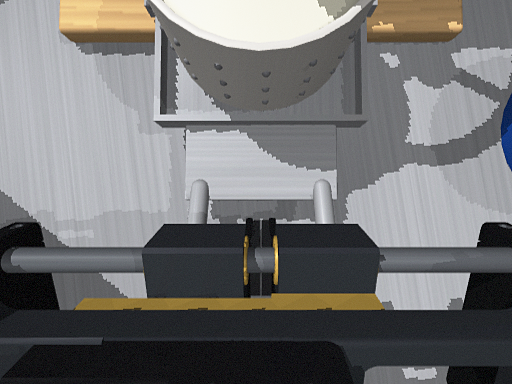

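```bash
python3 - <<'E'
from h import *
h=arm.servo_line(hook(.272,.029),speed=.03,f_stop=10); o=get_obs(); print(h,o["clock"],o["wrist_force"],round((np.array([*C,0])-o["ee_pos"])@u,4))
arm.servo_line(hook(.254,.029),speed=.03); print(get_obs()["wrist_force"])
arm.servo_line(hook(.254,.12),speed=.1)
arm.servo_line(hook(.30,.35),speed=.25)
P=viewer.camera_params("wrist"); im,d=viewer.snapshot("wrist"); cv2.imwrite("pics/i_w.png",im[...,::-1]); np.savez("w3.npz",im=im,d=d,**P)
P2=viewer.camera_params("scene"); im2,d2=viewer.snapshot("scene"); cv2.imwrite("pics/i_s.png",cv2.resize(im2[120:270,180:340,::-1],None,fx=4,fy=4,interpolation=cv2.INTER_CUBIC))
X=cloud(P,d); v=np.cross(k,u); q=(X-np.array([*C,0])); s=-q@u; vv=q@v; Z=X[...,2]
m=(d>0)&(Z>.08)&(Z<.11)&(s>.03)&(s<.25)&(abs(vv)<.1); print("mould rim",s[m].min(),s[m].max(),vv[m].min(),vv[m].max(),np.median(Z[m]),m.sum())
m=(d>0)&(Z>.045)&(Z<.056)&(abs(vv)<.045)&(s>.2); print("bar",s[m].min(),s[m].max(),m.sum()) if m.any() else print("no bar")
print(get_obs()["clock"])
E
```

```text
True 34.7667 [1.69436266 1.94012238 2.70635606] 0.2655
[-0.24386511 -0.66624918  0.11294018]
mould rim 0.03004532328323625 0.18056326250599983 -0.05918044198275488 0.05851540978687129 0.08657629319530274 4554
bar 0.2623732849121693 0.2902116291710049 431
37.4167
```

View pics/i_w.png

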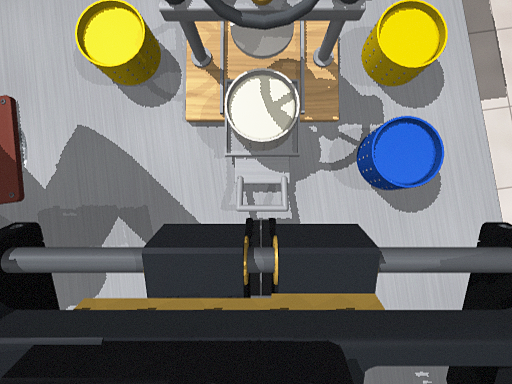

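View pics/i_s.png

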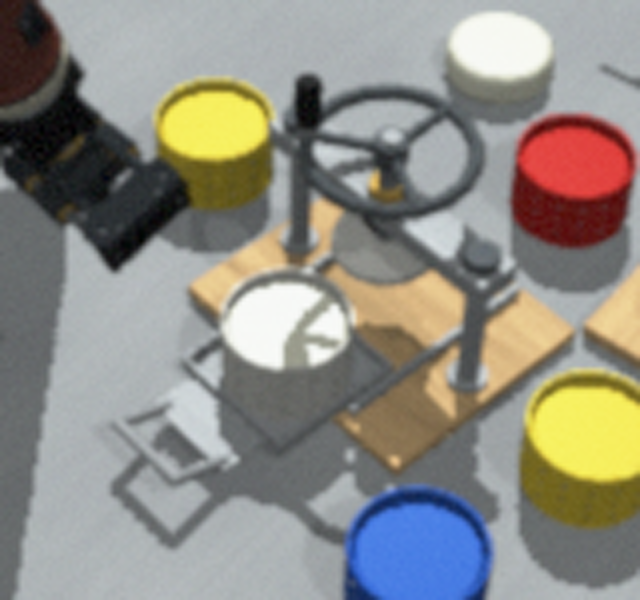

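```bash
python3 - <<'E'
from h import *
print(get_obs()["wrist_force"]); ticket.finish_job()
E
```

```text
[0.49924954 0.21213729 0.28471762]
the job is handed in; nothing more can be done
```

The press is open, the tray is out with the mould standing in it, and I handed the job in at about 37 s. No verdict was reported, and no check failed.

- **Winding to the buffer:** I wound the handwheel about 1.06 turns by its grip. The grip then felt a steady load of about 8 N over its free level, which I judge to be 8 to 11 N on the buffer. That is above the 6 N for firm bearing and well below the 19 N that crushes it.
- **Easing back:** I turned the wheel back about 93°, so the collar should sit roughly 2.7 mm below the buffer. That comes from the wheel angle and the contact point I felt; I did not measure the collar directly. The wheel looked unmoved afterwards.
- **Tray and mould:** I hooked the tray handle with the closed fingers instead of gripping it, because the open jaws would not fit between handle and lip. I pulled until the tray hit its stop, and a second pull moved it no further. In the last depth image:
  - the handle is about 284 mm in front of the screw, so the tray is out about 119 mm;
  - the mould looks upright in the tray, about 120 mm out from the screw.
- **Clearance:** The gripper was well clear at hand-in with no force on it. My path stayed away from the loose cheese, spare mould and bottle, though I did not re-measure their positions at the end.

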